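# Clip the pump pin and send it into the finished-parts crate

### The job

Finish the pump pin lying on the sprung rails: take the spring retainer from its rack and press it down into the pin's groove until it snaps fully home, without ramming it. Then let go of it and, without lifting the pin, push the finished pin endwise along the rails and out over the spring gate so that it drops into the open steel crate and rests inside, clear of the rails, with its retainer still on and the gate sprung shut again. Leave the jar, the standing piston and the valve plate where they are.

Things in the scene. Friction and masses are not known exactly. Their poses are not given: they have to be found in the camera images.
- fixture: Fixed steel base 100 x 190 x 10 mm with four posts; origin on the bench below the rails' centre line. Two 8 mm steel rails, 15 mm apart, run along its y axis from y = -120 to +62 mm; +y points to the gate and crate. The rails are sprung: pressed with more than 1 to 4 N they sink about 1 mm per 0.7 N, up to 16 mm, and stop hard; released, they rise again.
- rail_end (a point): Point on the centre line between the rails, level with their tops (86.5 mm above the bench, unpressed), at their gate end (fixture y = +62 mm)
- gate (a joint): Aluminium spring flap 36 mm wide, 29 mm tall, across the rails' end, hinged at its lower edge 76 mm above the bench, 66 mm from the fixture origin along +y. 0 rad = upright, shut; it folds outward over the crate, up to 1.9 rad, when the pin is pushed against it (1 to 3 N) and springs shut once clear.
- crate: Bare sheet-steel open crate with a plywood floor, outside 130 (x) x 200 (y) x 70 mm high, wall 4 mm, floor top 6 mm above the bench; fixed. Origin under its centre, 176 mm along the fixture's +y axis; same axes as the fixture. Its nearest wall stands 14 mm past the rail ends, below them.
- pin: Plain steel pin, 30 mm diameter, 110 mm long, 0.4 to 0.7 kg, loose, lying on the rails along the fixture's y axis. Origin at its centre, on its axis (100 mm above the bench at the start); its y axis is its own axis, +y end toward the gate; it may roll about y.
- pin_groove (a point): Centre of the pin's groove, on the pin's axis, 20 mm from the pin centre toward its +y end. The groove is 22 mm in diameter, 10 mm wide, with chamfered shoulders widening to 18 mm at the 30 mm surface.
- clip_tab (a point): Dark steel spring retainer: centre of its upright tab, 18 mm (x) x 10 mm (y) x 30 mm tall. Below it a bridge 34 mm wide (x), 5 mm thick (y), 8.5 mm tall, then two spring legs with rounded tips, mouth downward, 17 mm wide. Overall 63 mm tall, 65 g. At the start it stands in its rack, tab up, 63.5 mm (tab centre) above the bench.
- clip_bore (a point): Centre of the retainer's bore, midway between its legs, 35 mm below clip_tab along the retainer's z. Fully home, this point lies on the pin's groove centre; the leg tips first touch the groove about 17 mm higher. With its x square to the pin it snaps over at about 8 to 14 N of downward press (the rails sink meanwhile, how far varies); the force then drops by half.
- rack: Fixed rack for the retainer: base 70 x 50 x 8 mm, two upright plates along its x, tops 46 mm above the bench, between which the retainer stands (retainer x along rack x); lift the retainer straight up at least 40 mm to clear it. Origin under its centre.
- grease_jar: White jar with black cap, 54 mm diameter, 75 mm tall, bystander; origin under its centre
- piston: Standing steel pump piston with a wider disc on top, 40 mm diameter at most, 97 mm tall, bystander; origin under its centre
- valve_plate: Flat steel disc 100 mm diameter, 12 mm thick, lying on the bench, bystander; origin under its centre
There are look-alikes about, which are no part of the job. Leave any pink or red look-alike of the fixture alone.

How it is judged:
By the outcome, as a careful person would: the job done as asked, in the order asked, and still so for the second after the job is handed in, with the robot touching nothing.
It also fails if it takes over 64 s, if anything falls off the work surface, if the arm or the gripper's body presses on something with over 40 N, if the wrist force passes 120 N, or if a joint passes its speed limit or range.

### The arm

A 6-joint arm with a two-finger parallel gripper is mounted at the origin on the work surface. World frame = base frame: x ahead of the robot, y to its left, z up, the work surface at z = 0. Lengths are in mm, angles in rad, forces in N, time in s.
With the tool pointing down it reaches from about 275 to 750 mm from the base axis. Payload 10.2 kg.
Tool frame: the origin (TCP) lies at the very end of the fingers, on their centre line; the grasp point (between the pads) lies 19 mm behind it (ctrl.hold_point_z is the distance from the TCP to the grasp point, in mm); z points along the fingers, y is the direction in which the jaws open and shut (so a half turn about z gives the same grasp; the last joint's range is limited). The gripper opens to 85 mm and grips with 20 to 120 N. Pads are 22 mm wide; open, the fingers measure 114 mm over their backs; the gripper's body (76 mm by 85 mm) begins 54 mm behind the grasp point. The pads swing forward as they close: fully open they stand 13 mm farther back than shut.
Start: joints at [-1.434, 0.313, 1.498, -0, 1.331, -0.223], TCP at [184.833, -491.394, 208.394] pointing down, gripper open.
Joint ranges: [-2.94, 2.94], [-0.97, 2.17], [0.19, 2.56], [-1.23, 4.37], [0.02, 3.11], [-2.88, 2.88]. Speed limits (rad/s): [2.39, 2.39, 3.01, 3.14, 3.14, 3.14].

### API

Orientations are given as a unit quaternion [w, x, y, z].
In Python, from rig import readout, cams, workorder, spotter, ctrl gives the robot as it stands.
- The arm moves only by the tool step_arm, never from a script. Its argument "plan" is text: rows parted by semicolons, each of 5 numbers parted by spaces: the shift along the tool's x, y, z in cm, then the turn about the tool's z in degrees, then the opening in per cent of the stroke, from 0 (shut) to 100 (fully open). In form: x y z twist gripper; .... A call has 1 to 10 rows; each row is the pose to reach, as a shift and turn from the pose commanded when the call began, along the tool's axes at that moment; what a row does not reach only later rows make up. A row lasts 1/10 s, in which the tool goes at most 50 mm and 8.59 degrees, less where a joint would pass 70% of its speed; a pose out of reach is approached as far as the arm can. A call with a gripper value outside its range is refused whole. The fingers move at their own pace and stop on an object; "grip_force" is the grip in N (left out, the last holds). Time passes only in rows, so rows that repeat a pose let the fingers close. It gives the time, the measured TCP pose, the force and the opening at its end, in the units of the state.
- readout.sense(): the state, without advancing time (a new reading comes with each control period).
- cams.capture(name): name is "scene" or "side" or "wrist"; returns (picture, depth): 384x512x3 uint8, red, green, blue; 384x512 float32, mm along the optical axis (not along the pixel's ray), 0 where there is no reading.
- cams.camera_info(name): a dict with "vfov" (degrees; the focal length in pixels is half the picture's height over the tangent of half this angle, whatever the lens; pixels are square), "cx", "cy" (the principal point, pixels), "rvec" (rotation vector, rad) and "tvec" (3), from world to camera coordinates, as OpenCV has them. Camera axes: x right, y down, z forward; pixel columns grow to the right and rows downward; lengths in mm; the calibration is good to about 2 mm. A picture is of the moment at which its call begins: read the wrist's pose just before it. camera_info takes no time and is no camera call; for the wrist camera it gives the pose at the moment of the call.
- workorder.finish_job(): hands the job in, once; it reports no verdict.
Trained networks look in the newest picture that a camera, given by its name, has taken for a name from the list of things; names that differ only in an ending like _2 or _b are one class to them, and where a whole thing is asked for, a point or a joint stands for the part that bears it (a point fixed in the world has none). Each returns a list of dicts, best first, with "conf" (0 to 1); they miss things now and then, are a little off and sometimes report something else, mostly with a low value. They report only what shows in the picture. A call takes as long as a camera call. They do not tell look-alikes from the thing itself.
- spotter.regions_of(camera, target): "pixels" (384x512 bool, what is visible of it) and "extent" ([centre column, centre row, width, height] in pixels, round what is visible of it).
The state is a dict: "time_s": time; "joints": joint angles; "dq": joint speeds; "tau": joint torques, N m; "eef_pos": TCP position; "ee_rot": TCP orientation; "force": force on the tool from outside, world axes, zero at the start; "wrist_torque": the same for the moment, N m; "grip_width": opening from 0.0 (shut) to 1.0 (fully open).
Only numpy, scipy, OpenCV 4.12 (cv2) and the standard library are available. Lean on these libraries where they do the work, as an engineer would, in place of code of your own. Each camera call takes 0.05 s, during which the arm holds its last target. There are 200 camera calls.

## Working session

There is one attempt and no reset: what is moved stays moved. The work goes in short steps, Python scripts to look and compute and a tool call to move; the robot and the scene stay as the last step left them, time stands still between calls to the robot, and variables do not carry over. Pictures are saved under pics/ and viewed, about 8 in all and at most 12, crops included, and the job is handed in when it is done.

Besides the shell and the picture viewer there is one more tool, called as name(argument=value, ...) on one line, values as JSON. step_arm: Moves the arm, as the interface text tells. Its arguments: {"type":"object","properties":{"plan":{"type":"string"},"grip_force":{"type":"number"}},"required":["plan"]}

```bash
mkdir -p pics; cat > h.py <<'E'
import numpy as np, cv2
from rig import readout, cams, workorder, spotter, ctrl
def cam(n):
    i=cams.camera_info(n); f=192/np.tan(np.radians(i['vfov'])/2)
    R=cv2.Rodrigues(np.array(i['rvec'],float))[0]; return f,i['cx'],i['cy'],R,np.array(i['tvec'],float).ravel()
def cloud(n,d,C=None):
    f,cx,cy,R,t=C or cam(n); v,u=np.mgrid[:384,:512]
    P=np.stack([(u-cx)/f*d,(v-cy)/f*d,d],-1); return (P-t)@R
def px(n,p,C=None):
    f,cx,cy,R,t=C or cam(n); q=R@np.array(p,float)+t; return f*q[0]/q[2]+cx,f*q[1]/q[2]+cy
def save(n,im,s=1,box=None):
    if box: im=im[box[1]:box[3],box[0]:box[2]]
    cv2.imwrite('pics/'+n,cv2.resize(im[:,:,::-1],None,fx=s,fy=s,interpolation=cv2.INTER_CUBIC))
E
python3 - <<'E'
from h import *
ims=[]
for n in ['scene','side']:
    im,d=cams.capture(n); C=cam(n); P=cloud(n,d,C); ims.append(im)
    np.savez(n,im=im,d=d,P=P); print(n,(-C[3].T@C[4]).round())
    for t in ['fixture','crate','pin','clip_tab','rack','gate','grease_jar','piston','valve_plate']:
        for r in spotter.regions_of(n,t)[:3]:
            m=r['pixels']&(d>0); print(t,round(r['conf'],2),np.round(r['extent']),np.median(P[m],0).round() if m.any() else '')
cv2.imwrite('pics/a.png',cv2.resize(np.vstack(ims)[:,:,::-1],(400,600)) )
save('scene.png',ims[0],1.5);save('side.png',ims[1],1.5)
E
```

```text
scene [1596. -367.  903.]
fixture 0.91 [233. 231.  63.  46.] [628. -56.  11.]
fixture 0.77 [234. 187.  58.  43.] [404.  26.  12.]
fixture 0.74 [350. 187.  58.  47.] [575. 419.  12.]
crate 0.96 [298. 221.  72.  50.] [638. 154.  33.]
pin 0.88 [238. 213.  40.  13.] [626. -44. 108.]
pin 0.24 [290. 168.  -2.  10.] [419. 239.  71.]
clip_tab 0.54 [290. 171.   3.  15.] [416. 239.  62.]
clip_tab 0.38 [290. 183.  11.  20.] [424. 236.   9.]
gate 0.57 [378. 168.   8.  11.] [577. 507.  95.]
grease_jar 0.78 [174. 202.  16.  26.] [ 416. -185.   50.]
grease_jar 0.53 [188. 282.  20.  37.] [ 796. -249.   73.]
grease_jar 0.36 [289. 170.   3.   5.] [418. 238.  71.]
piston 0.55 [185. 282.  21.  36.] [ 796. -249.   73.]
valve_plate 0.63 [131. 263.  36.  28.] [ 611. -382.   11.]
side [245. 943. 833.]
fixture 0.95 [191. 327.  88. 105.] [562. 429.  10.]
fixture 0.67 [316. 224.  56.  75.] [391.  72.  12.]
fixture 0.55 [250. 185.  59.  64.] [600. -69.  11.]
crate 0.83 [208. 232.  92.  85.] [660. 149.  28.]
crate 0.54 [289. 274.  11.  15.] [411. 249.  65.]
pin 0.67 [246. 173.  30.  32.] [615. -24. 108.]
clip_tab 0.54 [291. 278.  13.  20.] [412. 248.  62.]
rack 0.56 [289. 288.  37.  35.] [410. 254.   9.]
rack 0.49 [292. 275.  14.  16.] [411. 249.  62.]
gate 0.56 [311. 231.  16.  13.] [392. 130.  91.]
gate 0.47 [230. 189.  14.  10.] [632.  45.  91.]
gate 0.43 [165. 342.  18.  14.] [574. 513.  94.]
grease_jar 0.58 [335. 174.  16.  28.] [ 395. -161.   48.]
piston 0.56 [219. 138.   8.  27.] [ 784. -237.   56.]
valve_plate 0.81 [284. 137.  27.  19.] [ 603. -367.   11.]
```

View pics/scene.png

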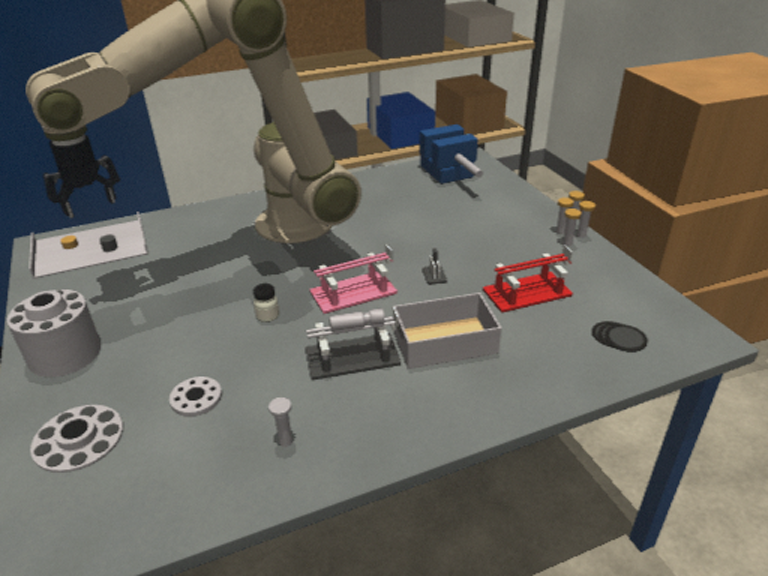

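View pics/side.png

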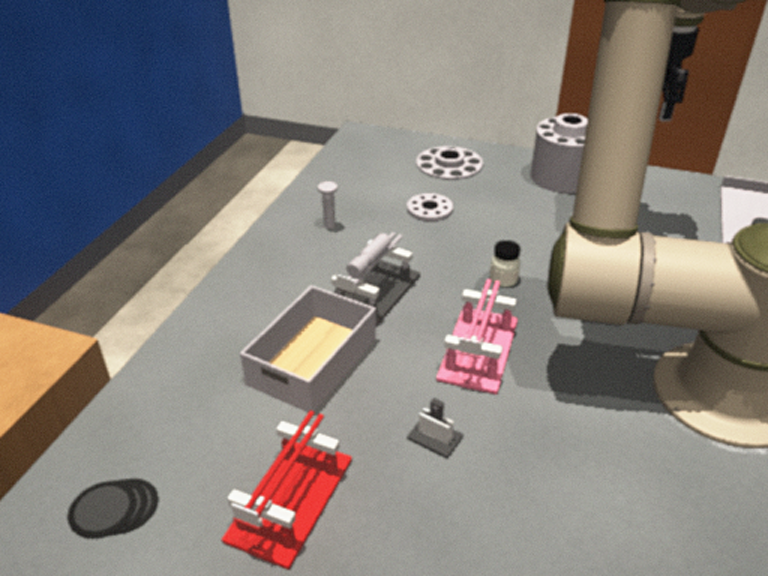

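```bash
python3 - <<'E'
from h import *
print(readout.sense())
for n in ['scene','side']:
    z=np.load(n+'.npz'); P=z['P'];d=z['d'];im=z['im'].astype(int)
    def sel(c,r,z0,z1): 
        return P[(d>0)&(np.hypot(P[...,0]-c[0],P[...,1]-c[1])<r)&(P[...,2]>z0)&(P[...,2]<z1)]
    def rect(q): return np.round(np.array(cv2.minAreaRect(q[:,:2].astype(np.float32)),dtype=object)[0],1),cv2.minAreaRect(q[:,:2].astype(np.float32))[1:],len(q)
    for nm,c,r,a,b in [('crate rim',(638,154),140,64,75),('base',(610,-45),115,6,14),('pin',(620,-35),90,100,125),('rackbase',(415,245),50,5,12),('plates',(415,245),40,38,48),('tab',(415,245),40,55,85)]:
        q=sel(c,r,a,b)
        if len(q)>5: print(n,nm,rect(q),q.mean(0).round(1))
    for nm,c,r,a,b in [('tab',(415,245),40,50,85),('pin',(620,-35),90,95,125)]:
        q=sel(c,r,a,b); 
        for x in q[:: max(1,len(q)//25)]: print(x.round(1),end=' ')
        print()
im=[np.load(n+'.npz')['im'] for n in('scene','side')]
a=cv2.resize(im[0][150:260,180:340],None,fx=4,fy=4)[:,:,::-1]
b=cv2.resize(im[1][140:310,200:330],None,fx=3,fy=3)[:,:,::-1][:440]
if len(b)<440: a=a[:len(b)]
cv2.imwrite('pics/crop.png',cv2.resize(np.hstack([a[:,:],b]),None,fx=.76,fy=.76))
E
```

```text
{'time_s': 1.0, 'joints': array([-1.43443568e+00,  3.12876732e-01,  1.49770789e+00,  4.46395495e-06,
        1.33096630e+00, -2.23389899e-01]), 'dq': array([-0.00015292, -0.0011738 ,  0.00106869, -0.00089075,  0.00132941,
       -0.00084018]), 'tau': array([ 5.18588568e-04, -4.12171268e+01, -2.59896916e+01, -1.69698833e-04,
        5.19460536e-04,  6.59564861e-06]), 'eef_pos': array([ 184.81777733, -491.40590071,  208.4031164 ]), 'ee_rot': array([2.09418305e-05, 9.83866109e-01, 1.78906340e-01, 1.25830851e-06]), 'force': array([-0.3361064 , -0.3025458 , -0.86750199]), 'wrist_torque': array([-0.05003269, -0.0796035 , -0.01740728]), 'grip_width': 1.0005524159100332}
scene crate rim (array([650.9, 139.5]), ((220.4088134765625, 140.52976989746094), 78.92735290527344), 368) [656.4 149.   68.4]
scene base (array([616.7, -47.9]), ((201.8857421875, 107.39118194580078), 80.25550079345703), 1048) [621.7 -56.5   9.7]
scene pin (array([622.1, -26.3]), ((138.5466766357422, 31.355432510375977), 81.28004455566406), 288) [624.9 -39.7 109.1]
scene rackbase (array([415.4, 239.7]), ((87.0491943359375, 6
[... 2573 characters left out ...]
2.1] [404.7 251.4  66.3] [416.  249.6  57.1] [406.8 251.3  62.2] [416.4 247.3  51.5] [406.9 250.1  57.8] [411.4 249.4  52.4] [403.3 246.   51.7] [405.9 252.8  51.5] 
[613.4 -88.7 114.5] [615.5 -70.3 115.8] [604.3 -79.2 109.5] [596.8 -82.3 105.9] [620.3 -52.1 113.5] [618.4 -46.9 114. ] [619.5 -42.1 113.6] [620.9 -38.2 112.7] [621.5 -32.2 113.2] [622.4 -27.1 113.1] [624.3 -24.7 111.1] [622.  -18.5 112.5] [621.6 -17.4 110.1] [623.1 -13.9 108.8] [ 6.235e+02 -5.000e-01  1.145e+02] [627.3   4.2 113.6] [629.3   6.3 111.4] [631.   15.9 114.3] [629.7  19.1 113.6] [628.1  16.7 109.2] [624.4  19.2 108.6] [623.   16.1 103.6] [617.4  16.1 101.8] [648.3  42.7 103.3] [636.2  45.4 101.8] [638.8  46.4  95.5]
```

View pics/crop.png

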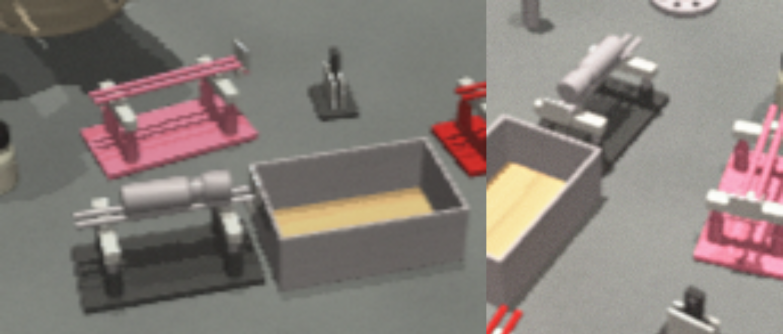

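The job's fixture is the dark-based one carrying the pin, scene px (233,231), right beside the crate. The pink one (234,187) and the red one (350,187) are look-alikes. The only retainer is in the small dark rack at (290,175).

step_arm(plan="47.2 -60.8 3.5 33 100;47.2 -60.8 3.5 33 100;47.2 -60.8 3.5 33 100;47.2 -60.8 3.5 33 100;47.2 -60.8 3.5 33 100;47.2 -60.8 3.5 33 100;47.2 -60.8 3.5 33 100;47.2 -60.8 3.5 33 100;47.2 -60.8 3.5 33 100;47.2 -60.8 3.5 33 100", grip_force=60)

```text
time_s: 2.0
eef_pos: [332.8, -12.3, 186.0]
ee_rot: [0.0, 0.994, -0.108, 0.001]
force: [1.8, -0.1, -0.4]
grip_width: 1.001
```

```bash
cat >> h.py <<'E'
def to(x,y,z,h):
    "shift (cm, tool axes) and twist (deg) from the measured pose to a target TCP, heading h of tool x in deg"
    s=readout.sense(); w,a,b,c=s['ee_rot']
    from scipy.spatial.transform import Rotation as Ro
    M=Ro.from_quat([a,b,c,w]).as_matrix(); D=M.T@(np.array([x,y,z])-s['eef_pos'])/10
    h0=np.degrees(np.arctan2(M[1,0],M[0,0])); tw=-((h-h0+180)%360-180)
    print('t',round(s['time_s'],2),'pos',s['eef_pos'].round(1),'h',h0.round(1),'F',s['force'].round(1),'j',s['joints'].round(2),'w',round(s['grip_width'],3),'tilt',M[:2,2].round(3)); print('MOVE',D.round(2),'twist',tw.round(1))
E
python3 -c "
from h import *
to(412.4,243.5,170,-12.6)"
```

```text
t 2.0 pos [332.8 -12.3 186. ] h -12.4 F [ 1.8 -0.1 -0.4] j [-0.39 -0.11  2.03  0.    1.22  1.39] w 1.001 tilt [ 0.001 -0.001]
MOVE [  2.27 -26.7    1.6 ] twist 0.2
```

step_arm(plan="2.3 -26.7 1.6 0 100;2.3 -26.7 1.6 0 100;2.3 -26.7 1.6 0 100;2.3 -26.7 1.6 0 100;2.3 -26.7 1.6 0 100;2.3 -26.7 1.6 0 100;2.3 -26.7 1.6 0 100;2.3 -26.7 1.6 0 100;2.3 -26.7 1.6 0 100;2.3 -26.7 1.6 0 100")

```text
time_s: 3.0
eef_pos: [412.4, 240.7, 170.0]
ee_rot: [-0.0, 0.994, -0.109, 0.0]
force: [-0.4, -0.1, 0.0]
grip_width: 0.999
```

```bash
python3 - <<'E'
from h import *
C=cam('wrist'); im,d=cams.capture('wrist'); P=cloud('wrist',d,C); np.savez('wrist',im=im,d=d,P=P)
save('w1.png',im,1.4)
to(412.4,243.5,55,-12.6)
print('cam',(-C[3].T@C[4]).round(), 'axis',C[3][2].round(2))
for t in ['clip_tab','rack']:
    for r in spotter.regions_of('wrist',t)[:2]:
        m=r['pixels']&(d>0); print(t,round(r['conf'],2),np.round(r['extent']),np.median(P[m],0).round(1))
for nm,a,b in [('base',5,12),('plates',40,48),('tab',73,84)]:
    m=(d>0)&(np.hypot(P[...,0]-412,P[...,1]-243)<48)&(P[...,2]>a)&(P[...,2]<b); q=P[m]
    if len(q)>5: print(nm,cv2.minAreaRect(q[:,:2].astype(np.float32)),q.mean(0).round(1),len(q))
E
```

```text
t 3.05 pos [412.4 240.8 170. ] h -12.5 F [-0.4  0.5 -0.1] j [ 0.28  0.24  1.69 -0.    1.2   2.07] w 0.998 tilt [0. 0.]
MOVE [-0.06 -0.26 11.5 ] twist 0.1
cam [481. 226. 334.] axis [-0.27  0.06 -0.96]
clip_tab 0.57 [256. 176.  10.  33.] [417.5 242.9  76.2]
base ((413.3599548339844, 244.41278076171875), (49.822265625, 69.81072235107422), 76.21881866455078) [416.8 243.3   6.5] 1546
plates ((413.3665466308594, 244.3201141357422), (14.645291328430176, 49.60002136230469), 76.94474792480469) [417.8 243.6  44.7] 281
tab ((413.2600402832031, 244.53805541992188), (10.110371589660645, 17.636844635009766), 77.4278564453125) [413.6 244.2  76.8] 174
```

View pics/w1.png

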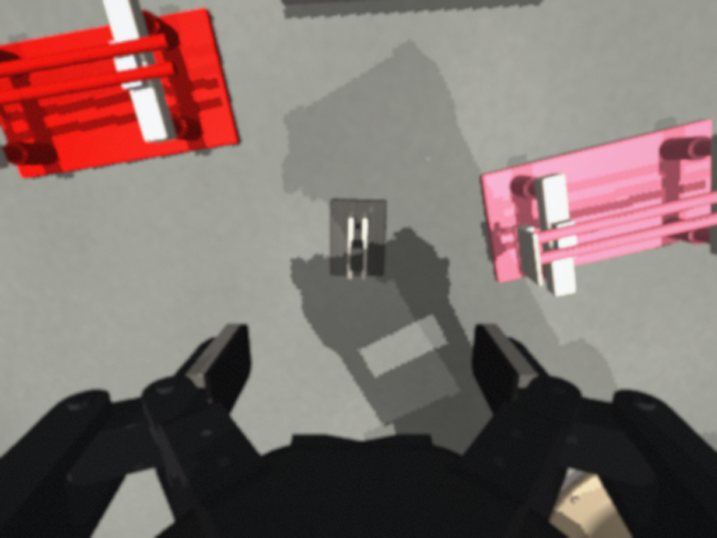

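The wrist view shows the rack at px (256,170) of the raw picture, with the tab upright in it. The tab top measures 10 x 17.6 mm at (413.3, 244.4), heading -12.6°.

step_arm(plan="0 -0.4 4 0.2 100;0 -0.38 8 0.2 60;0 -0.38 10.5 0.2 40;0 -0.38 11.9 0.2 35;0 -0.38 11.9 0.2 35;0 -0.38 11.9 0.2 0;0 -0.38 11.9 0.2 0;0 -0.38 11.9 0.2 0;0 -0.38 11.9 0.2 0;0 -0.38 11.9 0.2 0", grip_force=60)

```text
time_s: 4.15
eef_pos: [413.9, 245.5, 51.7]
ee_rot: [-0.0, 0.994, -0.11, 0.001]
force: [0.2, -0.1, 7.6]
grip_width: 0.08
```

```bash
python3 -c "
from h import *
to(413.3,244.4,51,-12.6)"
```

```text
t 4.15 pos [413.9 245.5  51.7] h -12.6 F [ 0.2 -0.1  7.6] j [ 0.29  0.41  1.82 -0.    0.91  2.08] w 0.08 tilt [0.002 0.001]
MOVE [-0.03  0.12  0.07] twist 0.0
```

step_arm(plan="0 0 0 0 0;0 0 0 0 0;0 0 -0.5 0 0;0 0 -1.5 0 0;0 0 -3 0 0;0 0 -5 0 0;0 0 -8 0 0;0 0 -11 0 0;0 0 -14 0 0;0 0 -14 0 0")

```text
time_s: 5.15
eef_pos: [414.6, 245.8, 195.0]
ee_rot: [-0.001, 0.994, -0.11, 0.003]
force: [0.4, -0.1, -1.2]
grip_width: 0.083
```

```bash
python3 - <<'E'
from h import *
C=cam('wrist'); im,d=cams.capture('wrist'); P=cloud('wrist',d,C); np.savez('wrist',im=im,d=d,P=P)
save('w2.png',im,1.2)
to(600,-38,220,-9.7)
m=(d>0)&(np.hypot(P[...,0]-413,P[...,1]-244)<48)&(P[...,2]>5)&(P[...,2]<48); print(m.sum())
E
```

```text
t 5.2 pos [413.7 245.5 192.7] h -12.6 F [ 0.6 -0.6 -1.2] j [0.29 0.23 1.65 0.   1.26 2.08] w 0.086 tilt [0.004 0.001]
MOVE [24.36 23.61 -2.7 ] twist -2.9
1753
```

View pics/w2.png

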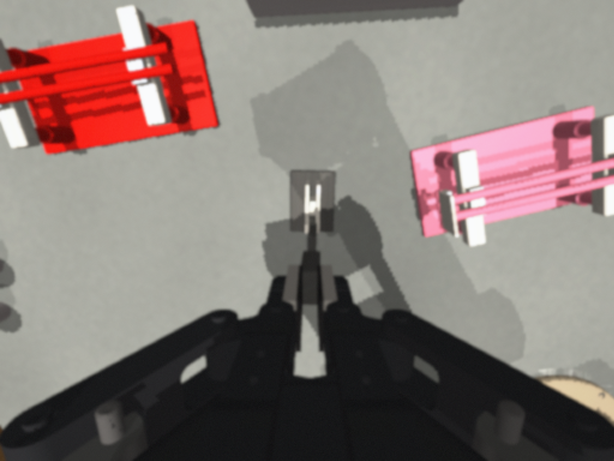

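The retainer is in the hand: dark tab between the fingers at (310,240), rack empty. Next I move beside the pin, on its robot side, so the wrist camera gets a free view.

```bash
python3 -c "
from h import *
to(565,-32,215,-9.7)"
```

```text
t 5.2 pos [413.7 245.5 192.7] h -12.6 F [ 0.6 -0.6 -1.2] j [0.29 0.23 1.65 0.   1.26 2.08] w 0.086 tilt [0.004 0.001]
MOVE [20.82 23.79 -2.21] twist -2.9
```

step_arm(plan="3.4 4 -2.2 -2.9 0;6.9 7.9 -2.2 -2.9 0;10.4 11.9 -2.2 -2.9 0;13.9 15.9 -2.2 -2.9 0;17.3 19.8 -2.2 -2.9 0;19.5 22.5 -2.2 -2.9 0;20.8 23.8 -2.2 -2.9 0;20.8 23.8 -2.2 -2.9 0;20.8 23.8 -2.2 -2.9 0;20.8 23.8 -2.2 -2.9 0")

```text
time_s: 6.2
eef_pos: [563.7, -31.1, 212.4]
ee_rot: [-0.0, 0.996, -0.084, -0.0]
force: [-0.3, -0.3, -0.3]
grip_width: 0.082
```

```bash
python3 - <<'E'
from h import *
C=cam('wrist'); im,d=cams.capture('wrist'); P=cloud('wrist',d,C); np.savez('wrist',im=im,d=d,P=P)
save('w3.png',im,1.4)
to(565,-32,215,-9.7)
for t in ['pin','fixture','crate','gate']:
    for r in spotter.regions_of('wrist',t)[:1]:
        m=r['pixels']&(d>0); q=P[m]; print(t,round(r['conf'],2),np.round(r['extent']),np.median(q,0).round(1))
        if t=='pin': np.save('pin',m)
for nm,a,b in [('pin',104,118),('base',6,13)]:
    m=(d>0)&(np.hypot(P[...,0]-620,P[...,1]+35)<(85 if a>50 else 130))&(P[...,2]>a)&(P[...,2]<b); q=P[m]
    print(nm,cv2.minAreaRect(q[:,:2].astype(np.float32)),q.mean(0).round(1),len(q))
    if a>50:
        u=np.array([.1685,.9857]); v=np.array([u[1],-u[0]]); s=(q[:,:2]-[620.5,-35])@u; e=(q[:,:2]-[620.5,-35])@v
        for k in range(-70,100,4):
            w=(s>=k)&(s<k+4)
            if w.sum()>3: print(k+2,w.sum(),'z95',np.percentile(q[w,2],90).round(1),'e',np.percentile(e[w],[3,97]).round(1))
E
```

```text
t 6.25 pos [563.8 -31.1 212.7] h -9.6 F [ 0.1 -0.2  0.4] j [-0.26  0.4   1.37  0.    1.38  1.48] w 0.081 tilt [-0.  0.]
MOVE [ 0.13  0.07 -0.23] twist 0.1
pin 0.62 [255. 125. 116.  34.] [621.1 -38.1 110.9]
fixture 0.84 [263. 123. 182.  77.] [630.  -55.4   9.4]
crate 0.97 [ 95. 121. 190. 125.] [660.3 174.1   5.4]
gate 0.56 [178. 124.  12.  36.] [635.2  41.7  95.8]
pin ((622.9071655273438, -24.03119659423828), (137.1190185546875, 29.979082107543945), 79.97512817382812) [620.7 -37.3 110.6] 3057
-56 85 z95 113.3 e [-11.7  12.3]
-52 114 z95 113.5 e [-12.3  12.3]
-48 116 z95 113.5 e [-12.2  12.8]
-44 115 z95 113.8 e [-12.3  12.8]
-40 113 z95 113.6 e [-12.4  13.2]
-36 113 z95 113.7 e [-12.4  12.9]
-32 115 z95 113.5 e [-12.7  12.8]
-28 117 z95 113.7 e [-11.8  12.3]
-24 119 z95 113.6 e [-12.3  12.7]
-20 111 z95 113.6 e [-11.8  12.9]
-16 111 z95 113.4 e [-12.5  12.2]
-12 112 z95 113.5 e [-12.5  12.9]
-8 111 z95 113.6 e [-12.5  12.9]
-4 112 z95 113.4 e [-12.5  12.9]
0 132 z95 113.5 e [-11.8  12.3]
4 114 z95 113.5 e [-12.4  13.2]
8 110 z95 113.6 e [-12.6  12.2]
12 84 z95 110.6 e [-9.9  9.9]
16 79 z95 109.9 e [-9.   8.4]
20 78 z95 109.8 e [-8.7  9.1]
24 101 z95 111.8 e [-10.1  10.3]
28 119 z95 113.5 e [-12.4  12.6]
32 118 z95 113.4 e [-12.4  13.1]
36 115 z95 113.4 e [-12.5  13.1]
40 116 z95 113.6 e [-12.5  13.1]
44 118 z95 113.5 e [-12.4  13.1]
48 117 z95 113.6 e [-12.4  13.1]
52 68 z95 113.6 e [-12.   12.2]
76 4 z95 104.8 e [ 3.2 13.8]
80 20 z95 104.8 e [-12.4  14.8]
base ((621.5354614257812, -26.1544189453125), (240.7176513671875, 129.28262329101562), 79.5190200805664) [624.  -49.8   8.5] 5105
```

View pics/w3.png

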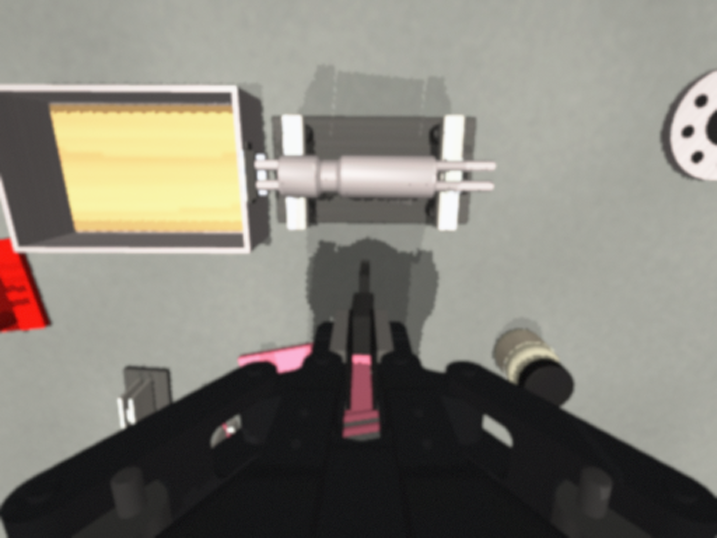

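The wrist view shows the pin with its groove at raw px (235,126), the gate at (186,124) and the crate on the left. The held retainer hangs straight at (261,200).

```bash
python3 - <<'E'
from h import *
P=np.load('wrist.npz')['P']; s=readout.sense(); q=P.reshape(-1,3)-s['eef_pos']; h=np.radians(-9.6)
X=q[:,0]*np.cos(h)+q[:,1]*np.sin(h); Y=q[:,0]*np.sin(h)-q[:,1]*np.cos(h); Z=q[:,2]
for a in range(-40,25,4):
    m=(abs(X)<30)&(abs(Y)<12)&(Z>=a)&(Z<a+4)
    if m.sum()>2: print(a,m.sum(),'X',np.percentile(X[m],[3,97]).round(1),'Y',np.percentile(Y[m],[3,97]).round(1))
to(623.8,-17,170,-9.7)
E
```

```text
-36 10 X [15.  15.8] Y [-0.2  3.5]
-32 14 X [14.6 15.3] Y [-1.1  3.4]
-28 7 X [14.7 15.2] Y [-1.1  1.7]
-24 12 X [14.5 15.2] Y [-0.9  3.3]
-20 11 X [14.6 15.1] Y [-1.1  3. ]
-16 6 X [11.5 15.7] Y [-1.5  3.1]
-12 14 X [13.  16.2] Y [-1.5  3.1]
-8 97 X [ 7.2 16. ] Y [-1.7  2.3]
-4 26 X [7.  8.2] Y [-4.4  4.9]
0 35 X [7.1 8.1] Y [-4.3  4.7]
4 32 X [6.9 8.3] Y [-4.3  4.6]
8 44 X [6.9 8.2] Y [-4.8  4.5]
12 39 X [6.4 8.1] Y [-4.7  4.3]
16 36 X [7.5 8.4] Y [-4.   3.1]
20 48 X [-7.   8.3] Y [-3.9  2.4]
24 376 X [-9.2 11.3] Y [-7.5  6.2]
t 6.45 pos [564.1 -31.7 212.9] h -9.6 F [ 0.4  0.1 -0.2] j [-0.26  0.4   1.37 -0.    1.38  1.48] w 0.086 tilt [ 0. -0.]
MOVE [ 5.64 -2.44  4.29] twist 0.1
```

step_arm(plan="3 -1.3 0 0.1 0;5.7 -2.5 0 0.1 0;5.7 -2.5 0 0.1 0;5.73 -2.53 2 0.1 0;5.73 -2.53 4 0.1 0;5.73 -2.53 6 0.1 0;5.73 -2.53 6.5 0.1 0;5.73 -2.53 6.7 0.1 0;5.73 -2.53 6.7 0.1 0;5.73 -2.53 6.7 0.1 0")

```text
time_s: 7.45
eef_pos: [625.4, -17.1, 146.8]
ee_rot: [0.0, 0.996, -0.085, 0.001]
force: [0.4, -0.5, -0.4]
grip_width: 0.083
```

```bash
python3 -c "
from h import *
to(624.8,-16.3,140,-9.7)"
```

```text
t 7.45 pos [625.4 -17.1 146.8] h -9.8 F [ 0.4 -0.5 -0.4] j [-0.21  0.58  1.26  0.    1.3   1.53] w 0.083 tilt [ 0.002 -0.   ]
MOVE [-0.07 -0.07  0.68] twist -0.1
```

step_arm(plan="-0.06 -0.07 0.1 0 0;-0.06 -0.07 0.2 0 0;-0.06 -0.07 0.3 0 0;-0.06 -0.07 0.4 0 0;-0.06 -0.07 0.5 0 0;-0.06 -0.07 0.6 0 0;-0.06 -0.07 0.7 0 0;-0.06 -0.07 0.8 0 0;-0.06 -0.07 0.9 0 0;-0.06 -0.07 1.0 0 0")

```text
time_s: 8.45
eef_pos: [624.7, -16.2, 136.0]
ee_rot: [0.0, 0.996, -0.085, 0.0]
force: [0.1, -0.8, 4.5]
grip_width: 0.076
```

step_arm(plan="0 0 0.1 0 0;0 0 0.2 0 0;0 0 0.3 0 0;0 0 0.4 0 0")

```text
time_s: 8.85
eef_pos: [624.8, -16.2, 132.0]
ee_rot: [0.0, 0.996, -0.085, 0.0]
force: [-1.3, -0.2, 6.0]
grip_width: 0.081
```

step_arm(plan="0 0 0.1 0 0;0 0 0.2 0 0;0 0 0.3 0 0;0 0 0.4 0 0")

```text
time_s: 9.25
eef_pos: [625.0, -16.3, 128.4]
ee_rot: [0.0, 0.996, -0.085, 0.001]
force: [-0.0, -0.6, 7.5]
grip_width: 0.083
```

Force rises smoothly as expected. I keep pressing in small steps.

step_arm(plan="0 0 0.1 0 0;0 0 0.2 0 0;0 0 0.3 0 0")

```text
time_s: 9.55
eef_pos: [625.1, -16.3, 125.7]
ee_rot: [0.0, 0.996, -0.085, 0.001]
force: [-0.4, 0.5, 9.2]
grip_width: 0.083
```

step_arm(plan="0 0 0.1 0 0;0 0 0.2 0 0")

```text
time_s: 9.75
eef_pos: [625.2, -16.3, 123.8]
ee_rot: [0.0, 0.996, -0.085, 0.001]
force: [-0.9, 0.1, 10.9]
grip_width: 0.081
```

step_arm(plan="0 0 0.1 0 0;0 0 0.2 0 0")

```text
time_s: 9.95
eef_pos: [625.3, -16.3, 122.0]
ee_rot: [0.0, 0.996, -0.085, 0.001]
force: [-0.3, 0.3, 11.3]
grip_width: 0.081
```

step_arm(plan="0 0 0.1 0 0;0 0 0.15 0 0")

```text
time_s: 10.15
eef_pos: [625.2, -16.3, 120.3]
ee_rot: [0.0, 0.996, -0.085, 0.001]
force: [-0.5, 0.1, 7.3]
grip_width: 0.084
```

step_arm(plan="0 0 0.1 0 0;0 0 0.15 0 0")

```text
time_s: 10.35
eef_pos: [624.7, -16.2, 117.8]
ee_rot: [0.0, 0.996, -0.085, 0.0]
force: [-0.0, 0.5, 4.1]
grip_width: 0.084
```

step_arm(plan="0 0 0.1 0 0;0 0 0.15 0 0")

```text
time_s: 10.55
eef_pos: [624.7, -16.2, 116.3]
ee_rot: [0.0, 0.996, -0.085, 0.0]
force: [-0.3, -0.3, 5.6]
grip_width: 0.082
```

It snapped at about 11.5 N and the force fell to 4 N. One more gentle press makes sure it is seated.

step_arm(plan="0 0 0.1 0 0;0 0 0.2 0 0;0 0 0.3 0 0")

```text
time_s: 10.85
eef_pos: [624.8, -16.3, 113.6]
ee_rot: [0.0, 0.996, -0.085, 0.0]
force: [-0.2, 0.2, 7.7]
grip_width: 0.082
```

step_arm(plan="0 0 0.1 0 0;0 0 0.2 0 0;0 0 0.3 0 0")

```text
time_s: 11.15
eef_pos: [625.0, -16.3, 111.0]
ee_rot: [0.0, 0.996, -0.085, 0.001]
force: [-0.5, 0.1, 8.8]
grip_width: 0.086
```

step_arm(plan="0 0 -0.15 0 0;0 0 -0.3 0 0;0 0 -0.45 0 0;0 0 -0.6 0 0;0 0 -0.75 0 0;0 0 -0.9 0 0;0 0 -0.9 0 0")

```text
time_s: 11.85
eef_pos: [624.6, -16.2, 119.2]
ee_rot: [0.0, 0.996, -0.085, 0.0]
force: [0.9, -0.2, 4.0]
grip_width: 0.084
```

step_arm(plan="0 0 -0.15 0 0;0 0 -0.25 0 0;0 0 -0.25 0 0;0 0 -0.25 0 30;0 0 -0.25 0 40;0 0 -0.25 0 40;0 0 -0.25 0 40;0 0 -0.25 0 40")

```text
time_s: 12.65
eef_pos: [624.5, -16.2, 121.6]
ee_rot: [-0.0, 0.996, -0.085, -0.0]
force: [0.0, -1.0, -0.3]
grip_width: 0.399
```

```bash
python3 -c "
from h import *
to(565,-32,212,-9.7)"
```

```text
t 12.65 pos [624.5 -16.2 121.6] h -9.8 F [ 0.  -1.  -0.3] j [-0.21  0.6   1.29 -0.    1.25  1.53] w 0.399 tilt [-0.  0.]
MOVE [-5.6   2.57 -9.04] twist -0.1
```

step_arm(plan="0 0 -2 0 40;0 0 -5 0 40;0 0 -9 0 40;-3 1.3 -9 0 0;-5.6 2.6 -9 0 0;-5.6 2.6 -9 0 0;-5.6 2.6 -9 0 0;-5.6 2.6 -9 0 0")

```text
time_s: 13.45
eef_pos: [565.6, -32.2, 211.7]
ee_rot: [-0.0, 0.996, -0.085, 0.0]
force: [-1.2, 0.7, -0.2]
grip_width: 0.0
```

```bash
python3 - <<'E'
from h import *
C=cam('wrist'); im,d=cams.capture('wrist'); P=cloud('wrist',d,C); np.savez('wrist',im=im,d=d,P=P)
si,_=cams.capture('side')
a=cv2.resize(im[60:190,100:370],None,fx=2.9,fy=2.9); b=cv2.resize(si[140:240,200:330],None,fx=2.1,fy=2.1)
b=np.hstack([b,np.zeros((b.shape[0],a.shape[1]-b.shape[1],3),np.uint8)])
cv2.imwrite('pics/w4.png',np.vstack([a,b])[:,:,::-1])
u=np.array([.1685,.9857]); v=np.array([u[1],-u[0]]); q=P[d>0]; s=(q[:,:2]-[620.5,-35])@u; e=(q[:,:2]-[620.5,-35])@v; z=q[:,2]
w=(abs(e)<12)&(z>104)&(z<118)&(abs(s)<70); print('pin s',np.percentile(s[w],[.5,99.5]).round(1),'e',np.percentile(e[w],[1,99]).round(1), 'top',np.percentile(z[w],90).round(1))
for a in range(96,160,5):
    w=(abs(e)<30)&(abs(s-18)<14)&(z>=a)&(z<a+5)
    if w.sum()>2: print(a,w.sum(),'s',np.percentile(s[w],[3,97]).round(1),'e',np.percentile(e[w],[3,97]).round(1))
w=(abs(e)<12)&(abs(s-18)<12)&(z>110); print('tab top',np.percentile(z[w],[90,98]).round(1))
E
```

```text
pin s [-56.8  52.1] e [-11.5  11.7] top 113.7
96 14 s [ 9.6 30.4] e [-14.8  14.4]
101 74 s [ 5.  30.9] e [-13.9  14.5]
106 190 s [ 4.6 31.6] e [-12.4  12.6]
111 191 s [ 4.8 31.7] e [-9.3  8. ]
116 82 s [15.7 20.3] e [-16.1  17.2]
126 17 s [13.1 13.3] e [-6.  8.]
136 8 s [13.  13.3] e [-5.2  8.5]
141 16 s [12.9 19.6] e [-5.5 10.6]
146 252 s [13.3 22.6] e [-6.5  9.8]
tab top [148.6 149.3]
```

View pics/w4.png

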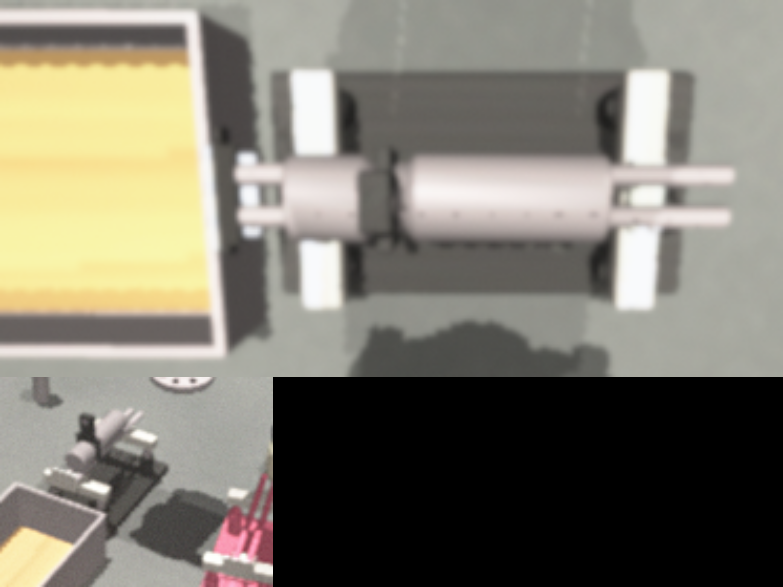

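The retainer is seated: its tab top reads 149 and the pin top 113.7, so 35 mm between them, as it should be fully home. It stands square across the groove at crop px (380,195). Next I go behind the pin's -y end with the fingers shut.

```bash
python3 - <<'E'
from h import *
P=np.load('wrist.npz')['P'];d=np.load('wrist.npz')['d']
u=np.array([.1685,.9857]); v=np.array([u[1],-u[0]]); q=P[d>0]; s=(q[:,:2]-[620.5,-35])@u; e=(q[:,:2]-[620.5,-35])@v; z=q[:,2]
for a in range(-115,-55,6):
    w=(abs(e)<25)&(s>=a)&(s<a+6); print(a,np.percentile(z[w],[50,98]).round(1))
to(605.4,-125,190,-9.7); to(605.4,-125,93,-9.7)
E
```

```text
-115 [7.8 9.6]
-109 [ 9.4 85.3]
-103 [83.5 86.4]
-97 [84.4 86. ]
-91 [84.3 86.4]
-85 [79.  85.8]
-79 [71.3 85.7]
-73 [70.6 85.5]
-67 [83.5 85.7]
-61 [107.9 113.4]
t 13.55 pos [565.5 -32.2 211.4] h -9.8 F [ 0.   0.6 -0.6] j [-0.26  0.4   1.36  0.    1.38  1.48] w 0.001 tilt [-0.  0.]
MOVE [5.51 8.47 2.14] twist -0.1
t 13.55 pos [565.5 -32.2 211.4] h -9.8 F [ 0.   0.6 -0.6] j [-0.26  0.4   1.36  0.    1.38  1.48] w 0.001 tilt [-0.  0.]
MOVE [ 5.51  8.47 11.84] twist -0.1
```

step_arm(plan="2.7 4.2 0 0 0;5.5 8.5 0 0 0;5.5 8.5 0 0 0;5.5 8.5 3 0 0;5.5 8.5 6 0 0;5.5 8.5 9 0 0;5.5 8.5 11 0 0;5.5 8.5 11.8 0 0;5.5 8.5 11.8 0 0;5.5 8.5 11.8 0 0")

```text
time_s: 14.55
eef_pos: [605.4, -125.5, 94.8]
ee_rot: [0.0, 0.996, -0.085, 0.001]
force: [-0.8, -0.0, 0.1]
grip_width: 0.001
```

```bash
python3 -c "
from h import *
to(605.4+.1685*20,-125+.9857*20,93,-9.7)"
```

```text
t 14.55 pos [ 605.4 -125.5   94.8] h -9.8 F [-0.8 -0.   0.1] j [-0.39  0.62  1.34 -0.    1.18  1.35] w 0.001 tilt [ 0.002 -0.001]
MOVE [-0.01 -2.05  0.18] twist -0.1
```

step_arm(plan="0 -0.3 0.15 0 0;0 -0.6 0.15 0 0;0 -0.9 0.15 0 0;0 -1.2 0.15 0 0;0 -1.5 0.15 0 0;0 -1.8 0.15 0 0;0 -2.2 0.15 0 0;0 -2.6 0.15 0 0;0 -3 0.15 0 0;0 -3.4 0.15 0 0")

```text
time_s: 15.55
eef_pos: [610.6, -91.7, 92.3]
ee_rot: [0.0, 0.996, -0.085, 0.0]
force: [-0.3, -0.3, 1.2]
grip_width: -0.004
```

step_arm(plan="0 -0.4 0 0 0;0 -0.8 0 0 0;0 -1.2 0 0 0;0 -1.6 0 0 0;0 -2.0 0 0 0")

```text
time_s: 16.05
eef_pos: [614.0, -72.0, 92.3]
ee_rot: [0.0, 0.996, -0.085, 0.0]
force: [-0.9, -1.1, 1.5]
grip_width: 0.004
```

```bash
cat > look.py <<'E'
from h import *; import sys
im,d=cams.capture('side'); sc,_=cams.capture('scene')
a=cv2.resize(im[130:290,150:330],None,fx=2.2,fy=2.2); b=cv2.resize(sc[150:270,180:345],None,fx=2.4,fy=2.4)
H=max(len(a),len(b)); pad=lambda x:np.vstack([x,np.zeros((H-len(x),x.shape[1],3),np.uint8)])
cv2.imwrite('pics/'+sys.argv[1],np.hstack([pad(a),pad(b)])[:,:,::-1])
to(620.5,-35,93,-9.7)
for n in('side','scene'):
  for r in spotter.regions_of(n,'pin')[:1]: print(n,'pin',r['conf'],np.round(r['extent']))
E
python3 look.py p1.png
```

```text
t 16.15 pos [614.  -71.6  92.2] h -9.8 F [0.9 1.  1.7] j [-0.31  0.62  1.34  0.    1.18  1.44] w 0.004 tilt [0. 0.]
MOVE [ 0.02 -3.72 -0.07] twist -0.1
side pin 0.52 [246. 173.  29.  30.]
scene pin 0.64 [237. 213.  39.  12.]
```

View pics/p1.png

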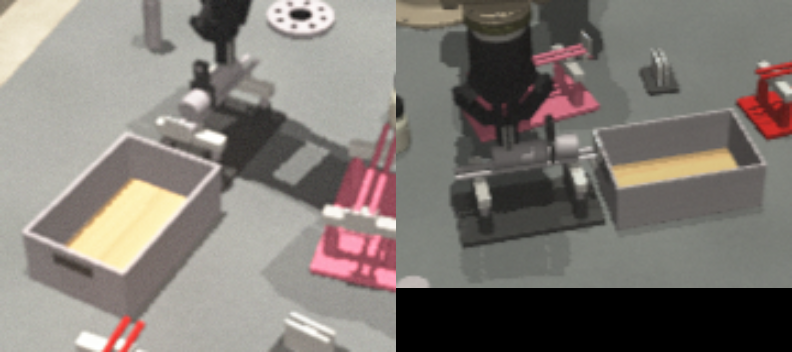

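```bash
python3 - <<'E'
from h import *
s=readout.sense()['eef_pos']
for n in ['scene','side','wrist']:
    im,d=cams.capture(n); P=cloud(n,d); print(n,'tcp px',np.round(px(n,s)),[np.round(px(n,(620.5+.1685*k,-35+.9857*k,100))) for k in(-57,53)])
    u=np.array([.1685,.9857]); v=np.array([u[1],-u[0]]); q=P[d>0]; S=(q[:,:2]-[620.5,-35])@u; e=(q[:,:2]-[620.5,-35])@v; z=q[:,2]
    for a in range(-70,96,8):
        w=(abs(e)<20)&(S>=a)&(S<a+8)&(z>90)
        if w.sum()>2: print(a,w.sum(),'z',np.percentile(z[w],[5,50,95]).round(0),'e',np.percentile(e[w],[5,95]).round(0))
    if n=='wrist': save('w5.png',im,1.2)
E
```

```text
scene tcp px [227. 216.] [array([220., 215.]), array([256., 210.])]
-70 95 z [168. 230. 413.] e [-9. 18.]
-62 111 z [ 98. 202. 412.] e [-11.  19.]
-54 126 z [102. 172. 412.] e [-3. 18.]
-46 116 z [101. 190. 412.] e [-4. 16.]
-38 129 z [105. 178. 411.] e [-8. 18.]
-30 101 z [102. 189. 412.] e [-2. 19.]
-22 98 z [ 99. 198. 412.] e [-7. 19.]
-14 125 z [105. 213. 412.] e [-10.  18.]
-6 114 z [102. 205. 412.] e [-4. 17.]
2 87 z [102. 207. 425.] e [-10.  15.]
10 121 z [100. 197. 426.] e [-15.  16.]
18 46 z [100. 144. 425.] e [-14.  17.]
26 29 z [ 91. 109. 116.] e [-8. 13.]
34 25 z [ 98. 111. 116.] e [-2. 15.]
42 21 z [ 94. 108. 116.] e [-2. 15.]
74 16 z [ 94. 102. 106.] e [-15.  16.]
side tcp px [252. 165.] [array([255., 159.]), array([235., 180.])]
-70 29 z [165. 409. 413.] e [-17.   5.]
-62 31 z [107. 217. 412.] e [-18.   7.]
-54 52 z [ 99. 195. 412.] e [-19.   5.]
-46 93 z [108. 195. 411.] e [-19.   6.]
-38 78 z [103. 139. 411.] e [-17.   6.]
-30 129 z [107. 148. 409.] e [-18.   7.]
-22 107 z [105. 191. 230.] e [-18.   5.]
-14 131 z [106. 235. 296.] e [-20.  17.]
-6 393 z [165. 264. 312
[... 404 characters left out ...]
88., 226.]), array([115., 226.])]
-70 2464 z [165. 177. 210.] e [-7. 13.]
-62 2055 z [110. 195. 215.] e [ 0. 20.]
-54 3926 z [109. 196. 216.] e [ 7. 20.]
-46 4556 z [111. 194. 212.] e [ 2. 19.]
-38 4528 z [110. 194. 211.] e [-0. 18.]
-30 3930 z [109. 195. 216.] e [ 7. 20.]
-22 2363 z [106. 183. 215.] e [-2. 20.]
-14 3155 z [108. 173. 210.] e [-7. 13.]
-6 4149 z [109. 184. 202.] e [-7. 13.]
2 4057 z [110. 194. 204.] e [-2. 13.]
10 4985 z [107. 195. 207.] e [-5. 14.]
18 1555 z [107. 196. 207.] e [-3. 14.]
26 408 z [ 99. 109. 113.] e [ 2. 15.]
34 546 z [100. 111. 114.] e [-4. 15.]
42 627 z [ 99. 111. 114.] e [-9. 15.]
50 154 z [100. 111. 114.] e [-8. 14.]
74 984 z [ 91.  99. 104.] e [-15.  17.]
```

View pics/w5.png

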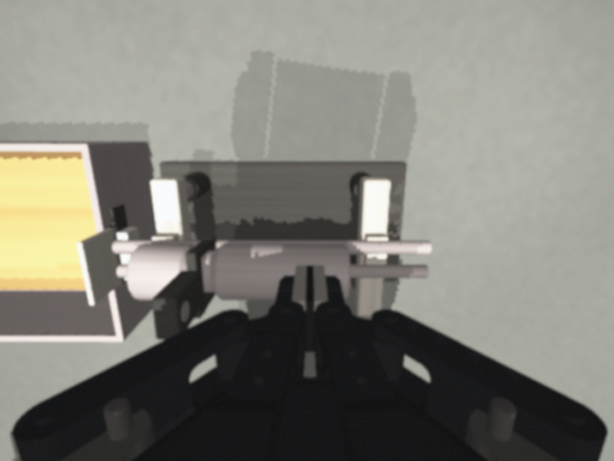

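```bash
python3 - <<'E'
from h import *
print(readout.sense()['eef_pos'],readout.sense()['force'],ctrl.hold_point_z)
im,d=cams.capture('wrist'); P=cloud('wrist',d)
for v in range(190,250,5):
    print(v,[tuple(P[v,u].round(0).astype(int)) for u in (225,245,252,258,264,272,290)])
save('w6.png',im,4,(180,170,330,290))
E
```

```text
[613.88344289 -72.17584691  92.15876628] [0.33461483 0.84881602 1.92877448] 18.700000000000003
190 [(np.int64(617), np.int64(-40), np.int64(8)), (np.int64(613), np.int64(-60), np.int64(9)), (np.int64(612), np.int64(-66), np.int64(10)), (np.int64(611), np.int64(-72), np.int64(8)), (np.int64(610), np.int64(-78), np.int64(8)), (np.int64(609), np.int64(-85), np.int64(8)), (np.int64(606), np.int64(-102), np.int64(8))]
195 [(np.int64(612), np.int64(-39), np.int64(9)), (np.int64(608), np.int64(-58), np.int64(8)), (np.int64(608), np.int64(-65), np.int64(10)), (np.int64(606), np.int64(-71), np.int64(9)), (np.int64(605), np.int64(-77), np.int64(9)), (np.int64(604), np.int64(-84), np.int64(9)), (np.int64(601), np.int64(-102), np.int64(9))]
200 [(np.int64(629), np.int64(-52), np.int64(81)), (np.int64(627), np.int64(-65), np.int64(82)), (np.int64(626), np.int64(-70), np.int64(82)), (np.int64(626), np.int64(-74), np.int64(82)), (np.int64(624), np.int64(-78), np.int64(81)), (np.int64(624), np.int64(-84), np.int64(81)), (np.int64(621), np.int64(-96), np.int64(81))]
205 [(np.int64(631), np.int64(-54)
[... 2269 characters left out ...]
, np.int64(-91), np.int64(113))]
240 [(np.int64(614), np.int64(-52), np.int64(113)), (np.int64(626), np.int64(-68), np.int64(142)), (np.int64(626), np.int64(-71), np.int64(142)), (np.int64(626), np.int64(-74), np.int64(142)), (np.int64(625), np.int64(-77), np.int64(142)), (np.int64(620), np.int64(-80), np.int64(133)), (np.int64(608), np.int64(-90), np.int64(113))]
245 [(np.int64(610), np.int64(-51), np.int64(110)), (np.int64(683), np.int64(-84), np.int64(256)), (np.int64(626), np.int64(-71), np.int64(146)), (np.int64(625), np.int64(-74), np.int64(145)), (np.int64(625), np.int64(-77), np.int64(147)), (np.int64(620), np.int64(-80), np.int64(139)), (np.int64(603), np.int64(-90), np.int64(110))]
```

View pics/w6.png

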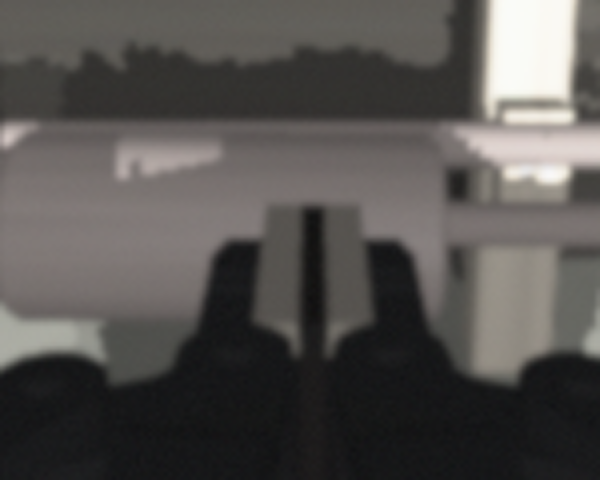

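The picture corrects me: the visible finger ends stop at z≈120, about 25 mm above the nominal TCP, and they passed over the pin without moving it. Nothing has been disturbed. I'll back off along the same line and measure the real finger ends in free air.

step_arm(plan="0 1 0 0 0;0 2 0 0 0;0 3 0 0 0;0 4 0 0 0;0 5 0 0 0;0 5.5 0 0 0;0 5.6 0 0 0;0 5.6 0 0 0")

```text
time_s: 17.25
eef_pos: [604.3, -127.4, 92.1]
ee_rot: [-0.0, 0.996, -0.085, -0.0]
force: [-0.4, -0.0, 0.8]
grip_width: 0.002
```

```bash
cat > tip.py <<'E'
from h import *
to(605.4,-125,93,-9.7); s=readout.sense(); im,d=cams.capture('wrist'); P=cloud('wrist',d); q=P[d>0]-s['eef_pos']; h=np.radians(-9.8)
X=q[:,0]*np.cos(h)+q[:,1]*np.sin(h); Y=q[:,0]*np.sin(h)-q[:,1]*np.cos(h); Z=q[:,2]
for a in range(-12,60,4):
    m=(abs(X)<25)&(abs(Y)<40)&(Z>=a)&(Z<a+4)
    if m.sum()>2: print(a,m.sum(),'X',np.percentile(X[m],[3,97]).round(1),'Y',np.percentile(Y[m],[3,97]).round(1))
save('w7.png',im,4,(180,170,330,290))
E
python3 tip.py
```

```text
t 17.25 pos [ 604.3 -127.4   92.1] h -9.8 F [-0.4 -0.   0.8] j [-0.4   0.62  1.35  0.    1.18  1.34] w 0.002 tilt [-0.  0.]
MOVE [ 0.06 -0.26 -0.09] twist -0.1
-12 615 X [-7.8 11.7] Y [-36.6  11.1]
-8 754 X [-9.  10.5] Y [-36.7  11. ]
-4 40 X [-10.9  11.3] Y [-37.  -36.5]
0 44 X [-12.3  13.9] Y [-37.2 -36.6]
4 67 X [-12.1  14.9] Y [-39.2 -36.2]
8 90 X [-10.8  14.8] Y [-39.8 -36.1]
12 96 X [-11.8  13.7] Y [-39.7 -36.6]
16 139 X [-9.9 11. ] Y [-39.9 -36.5]
20 101 X [-5.1  6.3] Y [-39.9 -36.9]
24 35 X [ 7.6 12.1] Y [-8.   5.3]
28 132 X [ 7.3 12.1] Y [-11.9  11.2]
32 165 X [ 7.4 12.1] Y [-13.2  12.4]
36 164 X [ 7.2 12. ] Y [-13.2  12.3]
40 193 X [ 7.2 12. ] Y [-13.   12.1]
44 206 X [ 7.3 12.1] Y [-13.4  12.1]
48 209 X [ 7.4 12.2] Y [-13.5  12.5]
52 127 X [ 8.  12.1] Y [-12.2   6.6]
56 470 X [-9.1 12.1] Y [-5.2  4.2]
```

Confirmed: the finger ends are 26 mm above the nominal TCP, and the pin's tail face lies 37 mm ahead of it. I lower 25 mm, watching the force, then push.

step_arm(plan="0.1 0 0.5 0 0;0.1 0 1 0 0;0.1 0 1.5 0 0;0.1 0 1.9 0 0;0.1 0 2.2 0 0;0.1 0 2.4 0 0;0.1 0 2.4 0 0")

```text
time_s: 18.0
eef_pos: [605.2, -127.6, 67.9]
ee_rot: [-0.0, 0.996, -0.085, -0.0]
force: [-0.6, -0.0, 0.1]
grip_width: 0.002
```

step_arm(plan="0 -0.6 0 0 0;0 -1.2 0 0 0;0 -1.8 0 0 0;0 -2.2 0 0 0;0 -2.6 0 0 0;0 -3.0 0 0 0;0 -3.4 0 0 0;0 -3.8 0 0 0;0 -4.2 0 0 0;0 -4.6 0 0 0")

```text
time_s: 19.0
eef_pos: [613.3, -82.1, 68.3]
ee_rot: [0.0, 0.996, -0.085, 0.0]
force: [-1.2, -4.8, 1.6]
grip_width: -0.005
```

```bash
python3 tip.py | head -8; python3 -c "
from h import *
P=np.load('wrist.npz')['P']
im,d=cams.capture('wrist'); P=cloud('wrist',d); q=P[d>0]
u=np.array([.1685,.9857]); v=np.array([u[1],-u[0]]); S=(q[:,:2]-[620.5,-35])@u; e=(q[:,:2]-[620.5,-35])@v; z=q[:,2]
for a in range(-70,100,6):
    w=(abs(e)<18)&(S>=a)&(S<a+6)&(z>88)&(z<155)
    if w.sum()>2: print(a,w.sum(),'z',np.percentile(z[w],[5,50,95]).round(0),'e',np.percentile(e[w],[5,95]).round(0))
"
```

```text
t 19.0 pos [613.3 -82.1  68.3] h -9.8 F [-1.2 -4.8  1.6] j [-0.32  0.65  1.36 -0.    1.13  1.42] w -0.005 tilt [ 0. -0.]
MOVE [-0.05  4.37 -2.47] twist -0.1
-12 23 X [-1.7 24.3] Y [20.3 20.5]
-8 35 X [-22.4  23.7] Y [20.3 20.5]
-4 37 X [-23.1  21.6] Y [20.3 20.7]
0 729 X [-24.   24.4] Y [20.7 35.5]
4 56 X [-3.7 12.3] Y [22.3 34.1]
8 304 X [-14.   12.1] Y [17.6 34.6]
-70 470 z [134. 144. 147.] e [ 4. 14.]
-64 334 z [103. 136. 147.] e [ 8. 14.]
-58 665 z [100. 135. 147.] e [ 8. 15.]
-52 1106 z [102. 127. 149.] e [-6. 14.]
-46 1035 z [101. 135. 150.] e [-6. 14.]
-40 632 z [100. 135. 147.] e [ 8. 15.]
-34 621 z [ 96. 111. 145.] e [ 3. 14.]
-28 1229 z [102. 138. 147.] e [-1. 14.]
-22 1585 z [103. 146. 153.] e [-6. 15.]
-16 1254 z [101. 144. 154.] e [-7. 14.]
-10 739 z [100. 112. 154.] e [-1. 14.]
-4 590 z [ 99. 111. 114.] e [-3. 14.]
2 627 z [ 99. 111. 114.] e [-7. 14.]
8 642 z [ 99. 111. 114.] e [-7. 14.]
14 647 z [ 99. 111. 114.] e [-7. 14.]
20 633 z [ 99. 111. 114.] e [-8. 14.]
26 658 z [ 99. 111. 114.] e [-7. 15.]
32 1402 z [106. 130. 146.] e [-5. 11.]
38 3678 z [100. 128. 148.] e [-13.  16.]
44 655 z [103. 147. 149.] e [-4. 15.]
50 328 z [ 96. 108. 112.] e [ 6. 15.]
56 421 z [ 98. 109. 113.] e [ 3. 15.]
62 500 z [ 99. 110. 114.] e [-0. 15.]
68 570 z [ 99. 111. 114.] e [-2. 15.]
74 458 z [ 89. 103. 113.] e [-2. 18.]
80 6 z [102. 103. 103.] e [10. 17.]
```

The pin is sliding: its front is at the gate and the push takes about 5 N. I carry on.

step_arm(plan="-0.02 -0.5 0 0 0;-0.05 -1 0 0 0;-0.05 -1.5 0 0 0;-0.05 -2 0 0 0;-0.05 -2.5 0 0 0;-0.05 -3 0 0 0;-0.05 -3.5 0 0 0;-0.05 -4 0 0 0;-0.05 -4.4 0 0 0;-0.05 -4.4 0 0 0")

```text
time_s: 20.1
eef_pos: [620.2, -37.9, 68.1]
ee_rot: [-0.0, 0.996, -0.085, -0.0]
force: [0.1, -0.3, 0.1]
grip_width: 0.001
```

```bash
python3 look.py p2.png
```

```text
t 20.2 pos [619.9 -38.1  67.9] h -9.8 F [-0.5  0.1  0.1] j [-0.25  0.65  1.35  0.    1.13  1.49] w -0.002 tilt [-0.001  0.001]
MOVE [ 0.   -0.32 -2.51] twist -0.1
side pin 0.9 [234. 186.  32.  35.]
scene pin 0.78 [260. 209.  37.  12.]
```

View pics/p2.png

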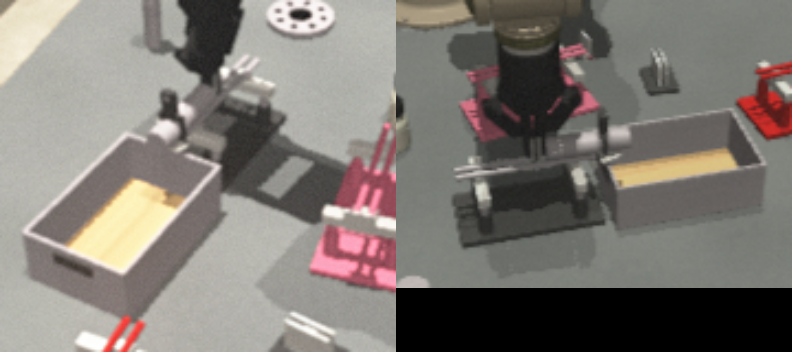

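The pin rests half out over the folded gate, retainer upright and still on (side crop (170,110), scene crop (605,135)). I push the rest.

step_arm(plan="0 -0.7 0 0 0;0 -1.4 0 0 0;0 -2.1 0 0 0;0 -2.8 0 0 0;0 -3.5 0 0 0;0 -4.2 0 0 0;0 -4.9 0 0 0;0 -5.6 0 0 0;0 -6.3 0 0 0;0 -6.5 0 0 0")

```text
time_s: 21.3
eef_pos: [631.1, 26.4, 67.9]
ee_rot: [-0.0, 0.996, -0.085, -0.0]
force: [0.4, -0.6, 1.0]
grip_width: 0.001
```

```bash
cat > st.py <<'E'
from h import *
to(620.5,-35,93,-9.7)
u=np.array([.1685,.9857]); v=np.array([u[1],-u[0]])
for n in('side','scene'):
    im,d=cams.capture(n); P=cloud(n,d)
    for t in ('pin','clip_tab','gate'):
        for r in spotter.regions_of(n,t)[:2]:
            q=P[r['pixels']&(d>0)]; S=(q[:,:2]-[620.5,-35])@u; e=(q[:,:2]-[620.5,-35])@v
            print(n,t,round(r['conf'],2),np.round(r['extent']),'s',np.percentile(S,[5,95]).round(),'e',np.percentile(e,[5,95]).round(),'z',np.percentile(q[:,2],[5,50,95]).round())
E
python3 st.py
```

```text
t 21.3 pos [631.1  26.4  67.9] h -9.7 F [ 0.4 -0.6  1. ] j [-0.14  0.67  1.32  0.    1.15  1.6 ] w 0.001 tilt [-0.  0.]
MOVE [-0.01  6.23 -2.51] twist -0.0
side pin 0.82 [204. 229.  35.  19.] s [162. 255.] e [-14.   9.] z [30. 69. 88.]
side clip_tab 0.51 [216. 137.   7.  23.] s [-175. -158.] e [195. 212.] z [ 3. 14. 97.]
side clip_tab 0.49 [205. 242.  17.  12.] s [197. 225.] e [-12.   8.] z [14. 23. 34.]
side gate 0.7 [312. 232.  16.  10.] s [121. 129.] e [-266. -236.] z [ 79.  92. 104.]
side gate 0.65 [229. 188.  15.   8.] s [79. 84.] e [-15.  14.] z [ 80.  91. 103.]
```

step_arm(plan="0 1.5 0 0 0;0 3 -1 0 0;0 4 -4 0 0;0 6 -8 0 0;0 9 -12 0 0;0 11 -14 0 0;0 11 -14 0 0;0 11 -14 0 0")

```text
time_s: 22.5
eef_pos: [612.1, -83.9, 208.1]
ee_rot: [-0.0, 0.996, -0.086, -0.0]
force: [0.2, 1.0, -0.3]
grip_width: 0.0
```

```bash
python3 st.py; python3 look.py p3.png
```

```text
t 22.5 pos [612.1 -83.9 208.1] h -9.9 F [ 0.2  1.  -0.3] j [-0.33  0.52  1.19  0.    1.43  1.42] w 0.0 tilt [-0.  0.]
MOVE [-1.000e-02 -4.960e+00  1.152e+01] twist -0.2
side pin 0.58 [206. 232.  87.  81.] s [ 92. 290.] e [-66.  62.] z [ 3. 34. 69.]
side pin 0.57 [205. 229.  34.  19.] s [151. 245.] e [-13.  25.] z [ 8. 65. 89.]
side clip_tab 0.52 [207. 237.  22.  20.] s [177. 222.] e [-14.  10.] z [ 9. 24. 42.]
side gate 0.69 [164. 342.  18.  14.] s [530. 534.] e [-154. -122.] z [ 78.  92. 104.]
side gate 0.68 [311. 230.  14.  10.] s [121. 129.] e [-264. -236.] z [ 82.  92. 103.]
scene pin 0.68 [299. 215.  33.  22.] s [151. 230.] e [-2. 17.] z [32. 60. 88.]
scene gate 0.52 [380. 167.   9.  11.] s [523. 530.] e [-152. -120.] z [ 86.  97. 106.]
t 23.0 pos [612.5 -82.9 208. ] h -9.8 F [ 0.6 -0.7  0.4] j [-0.32  0.52  1.19 -0.    1.43  1.42] w -0.001 tilt [-0.  0.]
MOVE [-0.02 -4.86 11.5 ] twist -0.1
side pin 0.74 [205. 228.  34.  17.]
scene pin 0.5 [299. 216.  33.  20.]
```

View pics/p3.png

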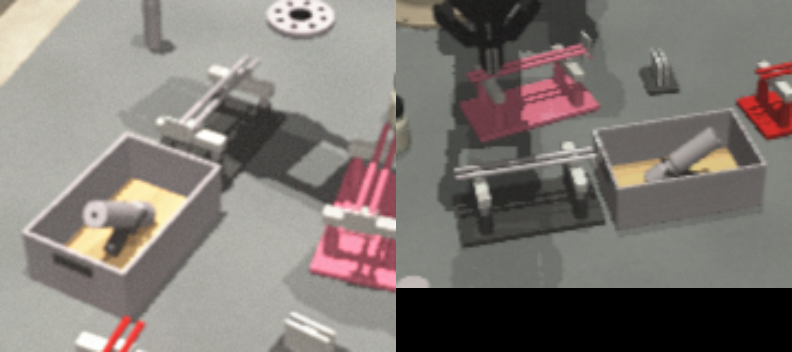

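The pin lies in the crate, propped on its own retainer, with the gate upright and the rails empty. I'm out of picture views, so I check numerically from above that it is at rest and the retainer is still home.

step_arm(plan="0 -4 -3 0 0;0 -8 -6 0 0;0 -12 -6 0 0;0 -16 -6 0 0;0 -20 -6 0 0;-2 -23 -6 0 0;-4 -23 -6 0 0;-4 -23 -6 0 0;-4 -23 -6 0 0;-4 -23 -6 0 0")

```text
time_s: 24.1
eef_pos: [612.8, 149.6, 268.1]
ee_rot: [0.0, 0.996, -0.086, 0.0]
force: [0.3, -0.2, -0.5]
grip_width: 0.002
```

```bash
python3 - <<'E'
from h import *
to(612,-83,208,-9.7)
O=np.array([620.5,-35])+188*np.array([.1685,.9857]); u=np.array([.1685,.9857]); v=np.array([u[1],-u[0]])
fr=[]; 
for k in range(6):
    for n in ('side','scene'):
        im,d=cams.capture(n); fr.append(im.astype(int))
for i in (0,1): print('motion',['%.2f'%np.abs(fr[k]-fr[i])[180:260,180:340].mean() for k in range(i,12,2)])
im,d=cams.capture('wrist'); C=cam('wrist'); P=cloud('wrist',d,C)
S=(P[...,:2]-O)@u; e=(P[...,:2]-O)@v; z=P[...,2]
crate=(d>0)&(abs(S)<92)&(abs(e)<58)&(z>11)&(z<130)
g=im.astype(int).mean(-1); dark=crate&(g<75)
print('pts',crate.sum(),'dark',dark.sum(), 'grey pct',np.percentile(g[crate],[5,25,50,75,95]))
Q=np.stack([S,e,z],-1)
A=Q[crate&~dark]
# cylinder fit, radius 15
from scipy.optimize import least_squares
def res(p):
    a=np.array([np.cos(p[3])*np.cos(p[4]),np.sin(p[3])*np.cos(p[4]),np.sin(p[4])]); w=A-p[:3]; return np.linalg.norm(w-np.outer(w@a,a),axis=1)-15
best=min((least_squares(res,[A[:,0].mean(),A[:,1].mean(),A[:,2].mean()-8,y,p],loss='soft_l1',f_scale=1.5) for y in (0,.4,-.4) for p in(0,.6,-.6)),key=lambda r:r.cost)
p=best.x; a=np.array([np.cos(p[3])*np.cos(p[4]),np.sin(p[3])*np.cos(p[4]),np.sin(p[4])])
r=res(p); w=A-p[:3]; t=w@a; ok=abs(r)<3
print('fit',p.round(2),'inl',ok.mean().round(2),'t',np.percentile(t[ok],[1,99]).round(1))
print('ends',(p[:3]+a*np.percentile(t[ok],1)).round(),(p[:3]+a*np.percentile(t[ok],99)).round())
for nm,B in(('dark',Q[dark]),('out',A[~ok])):
    w=B-p[:3]; t2=w@a; rr=np.linalg.norm(w-np.outer(t2,a),axis=1)
    for k in range(-80,80,5):
        m=(t2>=k)&(t2<k+5)&(rr<60)
        if m.sum()>4: print(nm,k,m.sum(),'radius',np.percentile(rr[m],[5,50,95]).round(),B[m].mean(0).round())
E
```

```text
t 24.1 pos [612.8 149.6 268.1] h -9.8 F [ 0.3 -0.2 -0.5] j [ 0.05  0.53  1.03 -0.    1.58  1.8 ] w 0.002 tilt [ 0. -0.]
MOVE [ 3.9  22.94  6.01] twist -0.1
motion ['0.00', '2.96', '2.98', '3.01', '3.07', '3.11']
motion ['0.00', '1.41', '1.44', '1.45', '1.50', '1.49']
pts 1619 dark 0 grey pct [117.63333333 158.66666667 179.         189.66666667 205.33333333]
fit [2.611e+01 3.830e+00 6.106e+01 4.000e-02 6.400e-01] inl 0.86 t [-74.4  33.4]
ends [-33.   1.  16.] [53.  5. 81.]
out -50 30 radius [11. 12. 19.] [-17.   3.  41.]
out -45 36 radius [11. 12. 19.] [-13.   2.  43.]
out -40 29 radius [11. 11. 21.] [-6.  8. 41.]
out 30 126 radius [ 2.  8. 12.] [52.  5. 81.]
```

```bash
python3 st.py; python3 -c "
from h import *
to(612,-83,208,-9.7); print(workorder.finish_job())"
```

```text
t 24.75 pos [612.2 150.3 268.2] h -9.8 F [ 0.2 -0.5 -0.3] j [0.06 0.53 1.03 0.   1.58 1.8 ] w -0.001 tilt [0. 0.]
MOVE [ 3.97 18.12 17.52] twist -0.1
side pin 0.79 [205. 229.  33.  14.] s [159. 245.] e [-13.  11.] z [23. 70. 89.]
side gate 0.45 [164. 343.  17.  14.] s [530. 534.] e [-153. -123.] z [ 80.  93. 104.]
side gate 0.44 [312. 232.  18.  12.] s [121. 129.] e [-266. -236.] z [ 80.  92. 103.]
scene pin 0.67 [300. 214.  33.  18.] s [153. 229.] e [-2. 18.] z [33. 64. 88.]
scene gate 0.57 [378. 167.   7.   8.] s [524. 530.] e [-149. -121.] z [ 86.  95. 106.]
t 25.15 pos [612.2 150.3 268.2] h -9.8 F [ 0.7 -0.4 -0.3] j [0.06 0.53 1.03 0.   1.58 1.8 ] w 0.0 tilt [-0.  0.]
MOVE [ 3.95 22.99  6.02] twist -0.1
the job is handed in; nothing more can be done
None
```

The job is done and handed in at about 25 s: the retainer is snapped into the groove and the pin is in the crate, but it is propped at an angle instead of lying flat.

**Retainer:** I took it from its rack and pressed it slowly into the groove. It snapped at about 11.5 N and the force fell to about 4 N. I then let go without lifting the pin. On the rails it measured fully home, with its tab top 35 mm above the pin's top.

**Push:** My first push passed over the pin without moving it, because the shut finger ends sit about 26 mm behind the stated TCP. I backed off, lowered the fingers, and pushed the pin out over the gate into the crate with about 5 N.

**Last checks:**
- **Pin:** it lies still inside the crate, clear of the rails. It is tilted about 37° with one end on the floor, propped on its retainer. Its upper end stands about 20 mm above the crate rim.
- **Retainer in the crate:** it still shows on the pin in the last picture. It sits under the pin, so I could not measure whether it is still fully home. The tilt suggests it leans a little within the groove's play.
- **Gate:** it was upright and shut just after the push and in the last picture. The final detector pass returned only the look-alikes' gates.
- **Bystanders:** the arm worked clear of the jar, piston and valve plate throughout. I did not re-measure where they stand.
- **Robot:** it is touching nothing.

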